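# Pack the gilder's kit tray

### The job

Pack the gilder's kit into the wooden tray: the white-lidded jar of size into the wide round well, the red-lidded pot into the narrow round well, the brass leaf tin into the square well, and the white-bristled gilding brush flat and lengthwise in the long trough, each sitting fully down on its well's floor. Keep the jar and the pot upright and set them down gently, without dropping them. Leave the black-lidded lacquer jar and the black-bristled lacquer brush where they lie on the table.

Things in the scene. Friction and masses are not known exactly. Their poses are not given: they have to be found in the camera images.
- size_jar_center (a point): The gilding size: WHITE lid, a squat round amber glass jar with a screw lid as wide as the glass: 58 mm across, 66 mm high. Stands upright on the table, weighs 140 to 280 g. This point is its centre, 33 mm above its underside; z is up.
- lacquer_jar_center (a point): A look-alike that stays on the table: BLACK lid (black lacquer), otherwise the same: a squat round amber glass jar with a screw lid as wide as the glass: 58 mm across, 66 mm high. Stands upright on the table, weighs 140 to 280 g. This point is its centre, 33 mm above its underside; z is up.
- bole_pot_center (a point): Small round white plastic pot with a RED lid as wide as the pot: 38 mm across, 50 mm high, upright, 50 to 100 g. This point is its centre, 25 mm above its underside; z is up.
- leaf_tin_center (a point): Square brass-coloured tin of gold leaf: 58 x 58 mm, 36 mm high, lid shut, 85 to 170 g. This point is its centre, 18 mm above its underside; x and y run square to its sides, z is up.
- gilding_brush_mid (a point): The gilding brush: flat brush with pale wooden handle and WHITE bristles, 190 mm long and 14 mm thick, lying flat on the table: handle 16 mm wide from 95 mm behind this point to 30 mm ahead of it, then copper ferrule and bristles 32 mm wide. This point is the middle of its length, 7 mm above its underside, near its balance point; x points along it towards the bristles, z is up. 40 to 85 g.
- lacquer_brush_mid (a point): Look-alike that stays: lacquer brush, dark handle, BLACK bristles, 190 mm long and 14 mm thick, lying flat on the table: handle 16 mm wide from 95 mm behind this point to 30 mm ahead of it, then copper ferrule and bristles 32 mm wide. This point is the middle of its length, 7 mm above its underside, near its balance point; x points along it towards the bristles, z is up. 40 to 85 g.
- insert_wide: Plywood insert, 92 x 92 x 22 mm, one of three side by side (pitch 94 mm, any order) in the wooden kit tray. It has the WIDE ROUND well: 78 mm across, 12 mm deep, grey felt floor. Origin: centre of its underside, 4 mm above the table; the well's floor is 10 mm and its rim 22 mm above the origin. x points across the tray away from the brush trough (far side from the robot), y along the row, z up.
- insert_narrow: Plywood insert, 92 x 92 x 22 mm, one of three side by side (pitch 94 mm, any order) in the wooden kit tray. It has the NARROW ROUND well: 56 mm across, 12 mm deep. Origin, heights and axes as for insert_wide.
- insert_square: Plywood insert, 92 x 92 x 22 mm, one of three side by side (pitch 94 mm, any order) in the wooden kit tray. It has the SQUARE well: 78 x 78 mm with sides along x and y, 12 mm deep. Origin, heights and axes as for insert_wide.
- brush_trough: Long plywood trough filling the tray row nearest the robot: 280 (y) x 84 (x) x 22 mm; inside 256 x 68 mm, 12 mm deep, grey felt floor. Origin: centre of its underside, 4 mm above the table; floor 10 mm, rim 22 mm above the origin. The inserts' centres lie 94 mm away at +x. The fixed wooden tray around all four is 194 x 296 mm with walls 22 mm above the table.
Not all that is in view belongs to the job. Leave any turquoise look-alike of the part that bears size_jar_center alone.

How it is judged:
By the outcome, as a careful person would: the job done as asked, in the order asked, and still so for the second after the job is handed in, with the robot touching nothing.
It also fails if it takes over 109 s, if anything falls off the work surface, if the arm or the gripper's body presses on something with over 40 N, if the wrist force passes 120 N, or if a joint passes its speed limit or range.

### The arm

A 6-joint arm with a two-finger parallel gripper is mounted at the origin on the work surface. World frame = base frame: x ahead of the robot, y to its left, z up, the work surface at z = 0. Lengths are in m, angles in rad, forces in N, time in s.
With the tool pointing down it reaches from about 0.35 to 0.775 m from the base axis. Payload 7.3 kg.
Tool frame: the origin (TCP) lies midway between the tips of the shut fingers; the grasp point (between the pads) lies 19 mm behind it (robot.grip_depth is the z of the grasp point in the tool frame, in m); z points along the fingers, y is the line along which they close (so a half turn about z gives the same grasp; the last joint's range is limited). The gripper opens to 92 mm and grips with 3 to 60 N. Pads are 19 mm wide; open, the fingers measure 130 mm over their backs; the gripper's body (75 mm by 190 mm) begins 47 mm behind the grasp point.
Start: joints at [1.023, 0.342, 1.524, -0, 1.275, -0.146], TCP at [0.205, 0.483, 0.192] pointing down, gripper open.
Joint ranges: [-2.53, 2.53], [-0.77, 2.02], [0.04, 2.7], [-1, 4.14], [0.28, 2.66], [-3.11, 3.11]. Speed limits (rad/s): [2.57, 2.57, 3.14, 3.14, 3.14, 3.14].

### API

Orientations are given as [roll, pitch, yaw] about the fixed x, y, z axes, in that order (R = Rz(yaw) Ry(pitch) Rx(roll)).
In Python, from cell import robot, viewer gives the robot as it stands.
- The arm moves only by the tool step_arm, never from a script. Its argument "increments" is a list of rows, each an object with "delta_pos": the shift along the tool's x, y, z in cm, a list of three; "dr": the turn, a rotation vector about the tool's x, y, z in degrees, a list of three; "fingers": the closure, from -1 (fully open) to 1 (shut), so that 0 is half open. In form: [{"delta_pos": [tx, ty, tz], "dr": [wx, wy, wz], "fingers": fingers}, ...]. A call has exactly 5 rows; each row is the pose to reach, as a shift and turn from the pose commanded when the call began, along the tool's axes at that moment; what a row does not reach only later rows make up. A row lasts 1/8 s, in which the tool goes at most 62.5 mm and 10.7 degrees, less where a joint would pass 70% of its speed; a pose out of reach is approached as far as the arm can. A call with a gripper value outside its range is refused whole. The fingers move at their own pace and stop on an object; "newtons" is the grip in N (left out, the last holds). Time passes only in rows, so rows that repeat a pose let the fingers close, or fill a call up. It gives the time, the measured TCP pose, the force, the opening and the grip force at its end, in the units of the state.
- robot.observe(): the state, without advancing time (a new reading comes with each control period).
- viewer.read_camera(name): name is "side" or "top"; returns the picture (480x640x3 uint8, red, green, blue); there is no depth.
- viewer.camera_params(name): a dict with "K" (3x3 intrinsics, pixels), "T" (4x4, takes a point from camera to world coordinates). Camera axes: x right, y down, z forward; pixel columns grow to the right and rows downward; lengths in m; the calibration is good to about 2 mm. A picture is of the moment at which its call begins. camera_params takes no time and is no camera call.
- robot.hand_in(): hands the job in; it is judged then, once.
The state is a dict: "time": time; "qpos": joint angles; "qvel": joint speeds; "joint_efforts": joint torques, N m; "tool_pos": TCP position; "tool_rot": TCP orientation; "contact_force": force on the tool from outside, world axes, zero at the start; "torque": the same for the moment, N m; "opening": finger opening in m; "grip_force": force on a finger pad.
Only numpy, scipy, OpenCV 4.12 (cv2) and the standard library are available. Lean on these libraries where they do the work, as an engineer would, in place of code of your own. Each camera call takes 0.05 s, during which the arm holds its last target. There are 200 camera calls.

## Working session

There is one attempt and no reset: what is moved stays moved. The work goes in short steps, Python scripts to look and compute and a tool call to move; the robot and the scene stay as the last step left them, time stands still between calls to the robot, and variables do not carry over. Pictures are saved under pics/ and viewed, at most 14 in all, crops included, and the job is handed in when it is done.

Besides the shell and the picture viewer there is one more tool, called as name(argument=value, ...), one argument or row to a line, values as JSON. step_arm: Moves the arm, as the interface text tells. Its arguments: {"type":"object","properties":{"increments":{"type":"array"},"newtons":{"type":"number"}},"required":["increments"]}

```bash
mkdir -p pics; ls; python3 - <<'E'
from cell import robot, viewer
import cv2
for n in("top","side"):
    im=viewer.read_camera(n); cv2.imwrite(f"pics/{n}0.png",im[:,:,::-1])
    p=viewer.camera_params(n); print(n,p["K"].tolist() if hasattr(p["K"],'tolist') else p["K"],p["T"])
print(robot.observe(), robot.grip_depth)
E
```

```text
pics
top [[459.39736434434536, 0.0, 319.7906237431851], [0.0, 459.39736434434536, 233.4168857220436], [0.0, 0.0, 1.0]] [[ 0.00488356 -0.99746742  0.070957    0.43116737]
 [-0.99983736 -0.00363859  0.01766414 -0.07085588]
 [-0.01736122 -0.07103173 -0.99732296  1.18375934]
 [ 0.          0.          0.          1.        ]]
side [[598.7663137339923, 0.0, 321.36739857066766], [0.0, 598.7663137339923, 238.90775702183518], [0.0, 0.0, 1.0]] [[ 0.8068465  -0.33858928  0.48410333 -0.13140159]
 [-0.59069102 -0.44975576  0.66992826 -0.95756157]
 [-0.00910227 -0.82648476 -0.5628855   0.80031118]
 [ 0.          0.          0.          1.        ]]
{'time': 0.1, 'qpos': array([ 1.02300963e+00,  3.42638537e-01,  1.52489074e+00, -2.56983840e-05,
        1.27540008e+00, -1.46014749e-01]), 'qvel': array([ 0.0004309 , -0.00049447, -0.00342413,  0.00087089,  0.00031784,
       -0.0026275 ]), 'joint_efforts': array([ 2.63617840e-04, -4.32006347e+01, -2.44692850e+01,  7.16845924e-02,
        5.27422631e-02, -5.83876295e-05]), 'tool_pos': array([0.20508713, 0.48285409, 0.19123276]), 'tool_rot': array([-3.14026660e+00, -1.70172054e-04,  2.73982809e+00]), 'contact_force': array([0.17852687, 0.3692497 , 0.1921411 ]), 'torque': array([-0.04023655, -0.06262645, -0.05643245]), 'grip_force': 0.0, 'opening': 0.09164026016088753} -0.0188
```

View pics/top0.png

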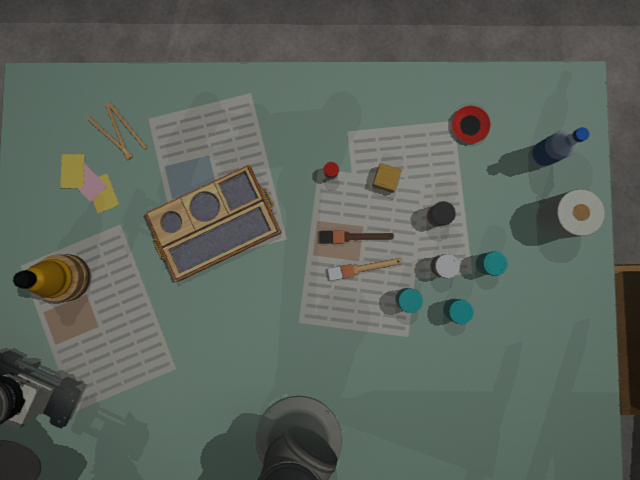

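View pics/side0.png

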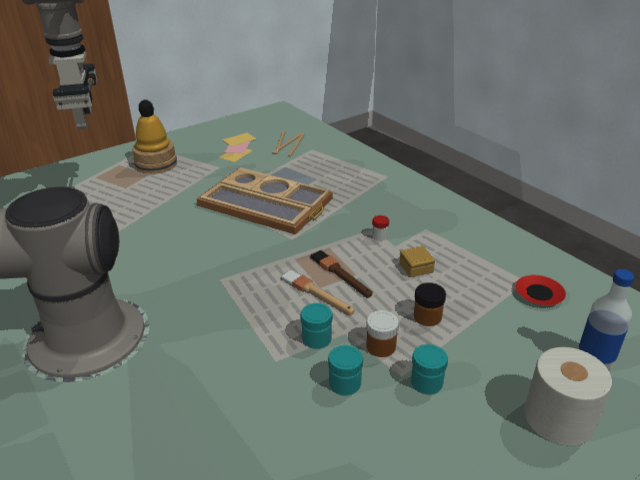

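The top view shows the white-lidded jar at about (446,266). Three turquoise look-alikes sit around it at (491,264), (409,300) and (460,311), and the black-lidded jar is at (441,213). The red pot is at (331,170) and the tin at (387,178). The white-bristled brush runs from (328,273) to (400,262), and the tray is at about (213,222). Next I'll enlarge both areas.

```bash
python3 - <<'E'
import cv2
im=cv2.imread("pics/top0.png")
def crop(x0,y0,x1,y1,s,fn):
    c=cv2.resize(im[y0:y1,x0:x1],None,fx=s,fy=s,interpolation=cv2.INTER_CUBIC)
    c=cv2.convertScaleAbs(c,alpha=1.6,beta=10)
    for x in range(-(-x0//20)*20,x1,20): cv2.putText(c,str(x),(int((x-x0)*s),8),0,.3,(0,255,255),1); cv2.line(c,(int((x+.5-x0)*s),10),(int((x+.5-x0)*s),16),(0,255,255),1)
    for y in range(-(-y0//20)*20,y1,20): cv2.putText(c,str(y),(0,int((y-y0)*s)+4),0,.3,(0,255,255),1);cv2.line(c,(22,int((y+.5-y0)*s)),(28,int((y+.5-y0)*s)),(0,255,255),1)
    cv2.imwrite(fn,c)
crop(305,150,520,330,3.3,"pics/c1.png")
crop(135,155,295,290,4.4,"pics/c2.png")
E
```

```text
(no output)
```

View pics/c1.png

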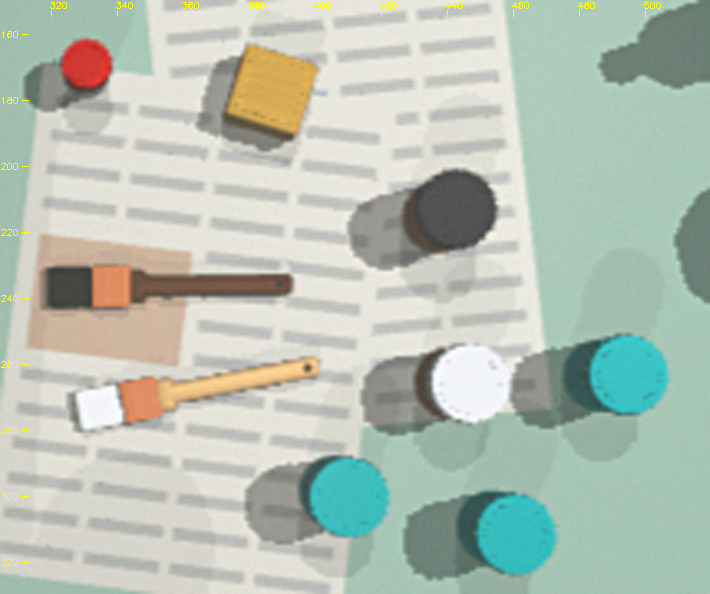

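View pics/c2.png

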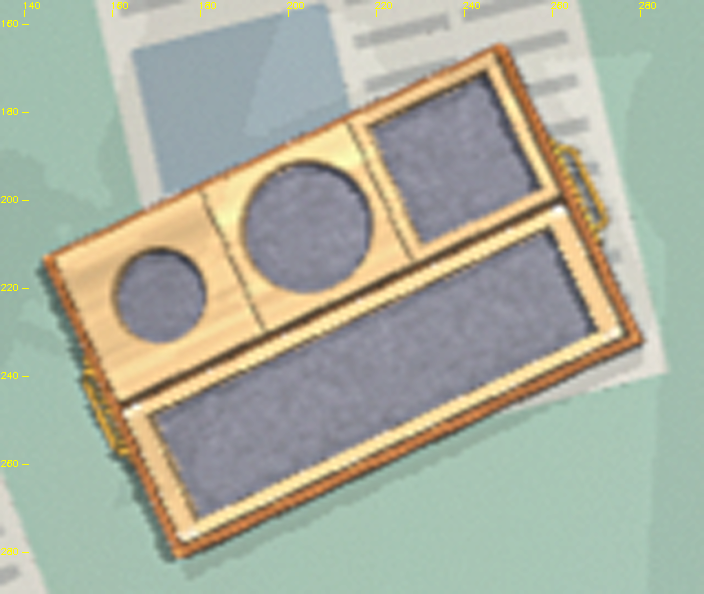

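The white lid is at (447,266), confirmed in the crop as the only white-lidded jar. The red lid is at (331,169) and the tin at (387,177). The white brush runs from (327.5,274) to (401.5,261). The narrow, wide and square wells are at (171.4,221.8), (205,206.4) and (239,191).

```bash
cat > h.py <<'E'
import numpy as np
from cell import robot, viewer
def ray(n,uv,z):
    p=viewer.camera_params(n);K=np.array(p["K"]);T=np.array(p["T"])
    d=T[:3,:3]@np.linalg.solve(K,[*uv,1]);o=T[:3,3]
    return (o+d*(z-o[2])/d[2])
def proj(n,P):
    p=viewer.camera_params(n);K=np.array(p["K"]);T=np.array(p["T"])
    q=K@(T[:3,:3].T@(np.array(P)-T[:3,3]));return q[:2]/q[2]
E
python3 - <<'E'
from h import *
np.set_printoptions(precision=4,suppress=True)
def c1(x,y):return (x/3.3+305-.35,y/3.3+150-.35)
def c2(x,y):return (x/4.4+135-.4,y/4.4+155-.4)
for n,uv,z in [("white",c1(470,383),.066),("black",c1(457,209),.066),("tealR",c1(628,375),.066),("tealL",c1(348,497),.066),("tealB",c1(517,533),.066),("red",c1(87,64),.05),("tin",c1(272,90.5),.036),
 ("t1",c1(248,45),.036),("t2",c1(318,67),.036),("t3",c1(297,136),.036),("t4",c1(226,114),.036),
 ("btip",c1(75,411),.007),("bend",c1(319,368),.007),("ktip",c1(46,287),.007),("kend",c1(292,284),.007),
 ("narrow",c2(160,294),.026),("wide",c2(308,226),.026),("square",c2(458,158),.026),
 ("T1",c2(45,257),.022),("T2",c2(503,45),.022),("T3",c2(642,340),.022),("T4",c2(182,556),.022),
 ("u1",c2(122,405),.026),("u2",c2(563,205),.026)]:
    P=ray("top",uv,z);print(n,P[:2],np.round(proj("side",P)))
E
```

```text
white [ 0.4336 -0.359 ] [381. 319.]
black [ 0.5617 -0.3513] [429. 291.]
tealR [ 0.44  -0.474] [429. 355.]
tealL [ 0.3502 -0.2692] [315. 311.]
tealB [ 0.325  -0.3914] [345. 356.]
red [ 0.6732 -0.078 ] [380. 218.]
tin [ 0.6558 -0.2195] [416. 254.]
t1 [ 0.691  -0.2013] [422. 245.]
t2 [ 0.674  -0.2546] [433. 259.]
t3 [ 0.6208 -0.2383] [410. 264.]
t4 [ 0.6376 -0.1843] [399. 250.]
btip [ 0.4107 -0.0699] [285. 272.]
bend [ 0.4447 -0.2582] [351. 312.]
ktip [ 0.5066 -0.047 ] [314. 252.]
kend [ 0.5097 -0.2379] [369. 294.]
narrow [0.5428 0.3288] [244. 177.]
wide [0.5826 0.2436] [274. 185.]
square [0.6226 0.1572] [305. 194.]
T1 [0.5646 0.3981] [239. 167.]
T2 [0.6899 0.1327] [331. 191.]
T3 [0.5174 0.0495] [294. 227.]
T4 [0.3919 0.3132] [197. 198.]
u1 [0.4784 0.349 ] [220. 181.]
u2 [0.5952 0.0957] [310. 207.]
```

```bash
cat >> h.py <<'E'
def plan(cur,*tg):
    """cur,tg: (x,y,z m, yaw deg), tool pointing down; prints cm and deg in tool axes"""
    for t in tg:
        d=np.array(t[:3])-cur[:3];a=np.radians(cur[3]);c,s=np.cos(a),np.sin(a)
        print(t,"dpos",np.round(100*np.array([c*d[0]+s*d[1],s*d[0]-c*d[1],-d[2]]),2),"drz",round(cur[3]-t[3],1));cur=t
E
python3 -c "
from h import *
plan((.2051,.4829,.1912,157),(.40,.26,.19,115),(.46,-.05,.18,115),(.434,-.359,.15,115),(.434,-.359,.026,115))"
```

```text
(0.4, 0.26, 0.19, 115) dpos [-26.65 -12.9    0.12] drz 42
(0.46, -0.05, 0.18, 115) dpos [-30.63  -7.66   1.  ] drz 0
(0.434, -0.359, 0.15, 115) dpos [-26.91 -15.42   3.  ] drz 0
(0.434, -0.359, 0.026, 115) dpos [ 0.   0.  12.4] drz 0
```

step_arm(
  increments=[
    {"delta_pos":[-5.3,-2.6,0.1],"dr":[0,0,8.4],"fingers":-1},
    {"delta_pos":[-10.7,-5.2,0.1],"dr":[0,0,16.8],"fingers":-1},
    {"delta_pos":[-16,-7.7,0.1],"dr":[0,0,25.2],"fingers":-1},
    {"delta_pos":[-21.3,-10.3,0.1],"dr":[0,0,33.6],"fingers":-1},
    {"delta_pos":[-26.6,-12.9,0.1],"dr":[0,0,42],"fingers":-1},
  ],
  newtons=25,
)

```text
time: 0.72
tool_pos: [0.4005, 0.2588, 0.1907]
tool_rot: [-3.141, -0.0, 2.002]
contact_force: [0.6, 0.8, 0.3]
opening: 0.0919
grip_force: 0.0
```

step_arm(
  increments=[
    {"delta_pos":[-6.1,-1.5,0.2],"dr":[0,0,0],"fingers":-1},
    {"delta_pos":[-12.2,-3.0,0.4],"dr":[0,0,0],"fingers":-1},
    {"delta_pos":[-18.4,-4.6,0.6],"dr":[0,0,0],"fingers":-1},
    {"delta_pos":[-24.5,-6.1,0.8],"dr":[0,0,0],"fingers":-1},
    {"delta_pos":[-30.6,-7.7,1],"dr":[0,0,0],"fingers":-1},
  ],
)

```text
time: 1.35
tool_pos: [0.4585, -0.0483, 0.1808]
tool_rot: [3.141, -0.0, 2.007]
contact_force: [0.9, -0.3, -0.0]
opening: 0.0918
grip_force: 0.0
```

step_arm(
  increments=[
    {"delta_pos":[-5.4,-3.1,0.6],"dr":[0,0,0],"fingers":-1},
    {"delta_pos":[-10.8,-6.2,1.2],"dr":[0,0,0],"fingers":-1},
    {"delta_pos":[-16.1,-9.2,1.8],"dr":[0,0,0],"fingers":-1},
    {"delta_pos":[-21.5,-12.3,2.4],"dr":[0,0,0],"fingers":-1},
    {"delta_pos":[-26.9,-15.4,3],"dr":[0,0,0],"fingers":-1},
  ],
)

```text
time: 1.98
tool_pos: [0.4319, -0.3569, 0.1504]
tool_rot: [3.141, -0.001, 2.007]
contact_force: [-0.1, -0.8, 0.0]
opening: 0.0919
grip_force: 0.0
```

step_arm(
  increments=[
    {"delta_pos":[0,0,0],"dr":[0,0,0],"fingers":-1},
    {"delta_pos":[0,0,0],"dr":[0,0,0],"fingers":-1},
    {"delta_pos":[0,0,0],"dr":[0,0,0],"fingers":-1},
    {"delta_pos":[0,0,0],"dr":[0,0,0],"fingers":-1},
    {"delta_pos":[0,0,0],"dr":[0,0,0],"fingers":-1},
  ],
)

```text
time: 2.6
tool_pos: [0.4329, -0.3544, 0.1512]
tool_rot: [3.141, 0.0, 2.008]
contact_force: [-0.6, 0.0, -0.6]
opening: 0.0917
grip_force: 0.0
```

```bash
python3 - <<'E'
from h import *
import cv2
im=viewer.read_camera("side")
c=cv2.resize(im[200:440,240:540,::-1],None,fx=2.5,fy=2.5,interpolation=cv2.INTER_CUBIC)
cv2.imwrite("pics/s1.png",cv2.convertScaleAbs(c,alpha=1.5))
P=robot.observe()["tool_pos"]; print(P, (proj("side",[.434,-.359,.066])-[240,200])*2.5,(proj("side",P)-[240,200])*2.5)
E
```

```text
[ 0.43282201 -0.35455831  0.15120559] [353.8080466  298.48115294] [354.13417222 203.85956195]
```

View pics/s1.png

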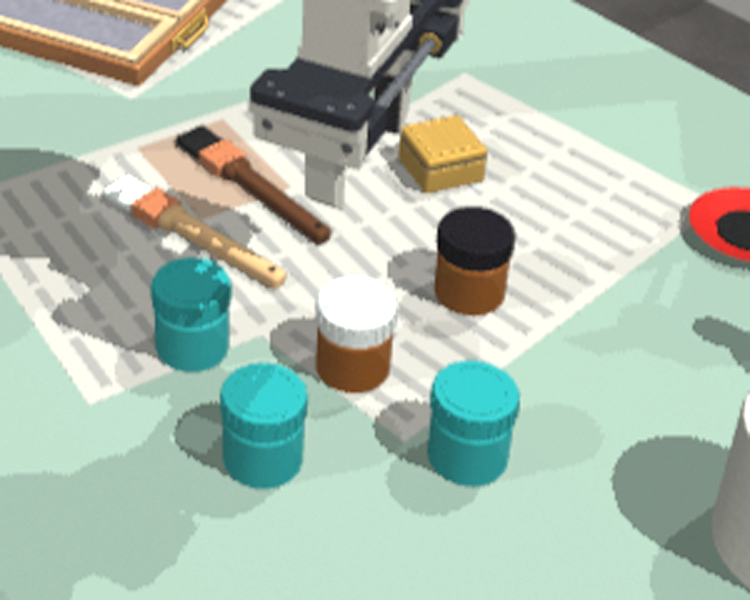

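The crop confirms the white-lidded jar at (357,300), right where I projected it, with the gripper above it. Going down to grasp.

step_arm(
  increments=[
    {"delta_pos":[-0.4,-0.1,2.5],"dr":[0,0,0],"fingers":-1},
    {"delta_pos":[-0.4,-0.1,6],"dr":[0,0,0],"fingers":-1},
    {"delta_pos":[-0.4,-0.1,9.5],"dr":[0,0,0],"fingers":-1},
    {"delta_pos":[-0.4,-0.1,11.6],"dr":[0,0,0],"fingers":-1},
    {"delta_pos":[-0.4,-0.1,12.5],"dr":[0,0,0],"fingers":-1},
  ],
)

```text
time: 3.28
tool_pos: [0.4329, -0.3584, 0.0248]
tool_rot: [-3.141, -0.002, 2.007]
contact_force: [0.0, -0.1, 0.3]
opening: 0.0919
grip_force: 0.0
```

step_arm(
  increments=[
    {"delta_pos":[0,0,0],"dr":[0,0,0],"fingers":1},
    {"delta_pos":[0,0,0],"dr":[0,0,0],"fingers":1},
    {"delta_pos":[0,0,0],"dr":[0,0,0],"fingers":1},
    {"delta_pos":[0,0,0],"dr":[0,0,0],"fingers":1},
    {"delta_pos":[0,0,0],"dr":[0,0,0],"fingers":1},
  ],
  newtons=25,
)

```text
time: 3.9
tool_pos: [0.4337, -0.3593, 0.0265]
tool_rot: [3.141, 0.001, 2.007]
contact_force: [0.8, -0.0, 1.7]
opening: 0.0566
grip_force: 25.0
```

step_arm(
  increments=[
    {"delta_pos":[0,0,-1],"dr":[0,0,0],"fingers":1},
    {"delta_pos":[0,0,-4],"dr":[0,0,0],"fingers":1},
    {"delta_pos":[0,0,-8],"dr":[0,0,0],"fingers":1},
    {"delta_pos":[0,0,-11.5],"dr":[0,0,0],"fingers":1},
    {"delta_pos":[0,0,-13],"dr":[0,0,0],"fingers":1},
  ],
)

```text
time: 4.53
tool_pos: [0.4338, -0.3597, 0.1582]
tool_rot: [3.141, 0.003, 2.007]
contact_force: [-0.1, 0.0, -1.7]
opening: 0.0568
grip_force: 25.0
```

step_arm(
  increments=[
    {"delta_pos":[1,0.8,0],"dr":[0,0,0],"fingers":1},
    {"delta_pos":[3.5,2.8,0],"dr":[0,0,0],"fingers":1},
    {"delta_pos":[7.5,6,0],"dr":[0,0,0],"fingers":1},
    {"delta_pos":[11.8,9.5,0],"dr":[0,0,0],"fingers":1},
    {"delta_pos":[16.1,13,0],"dr":[0,0,0],"fingers":1},
  ],
)

```text
time: 5.15
tool_pos: [0.4822, -0.1554, 0.154]
tool_rot: [-3.14, -0.003, 2.006]
contact_force: [0.9, -0.4, -1.9]
opening: 0.0571
grip_force: 25.0
```

step_arm(
  increments=[
    {"delta_pos":[3.5,2.8,0],"dr":[0,0,0],"fingers":1},
    {"delta_pos":[7,5.7,0],"dr":[0,0,0],"fingers":1},
    {"delta_pos":[10,8.1,0],"dr":[0,0,0],"fingers":1},
    {"delta_pos":[13,10.5,0],"dr":[0,0,0],"fingers":1},
    {"delta_pos":[16.1,13,0],"dr":[0,0,0],"fingers":1},
  ],
)

```text
time: 5.78
tool_pos: [0.5316, 0.0446, 0.1539]
tool_rot: [-3.138, -0.002, 2.007]
contact_force: [0.5, -0.1, -1.3]
opening: 0.0564
grip_force: 25.0
```

step_arm(
  increments=[
    {"delta_pos":[4.3,3.5,0],"dr":[0,0,0],"fingers":1},
    {"delta_pos":[8.6,7,0],"dr":[0,0,0],"fingers":1},
    {"delta_pos":[12.6,10.2,0],"dr":[0,0,0],"fingers":1},
    {"delta_pos":[15.1,12.2,0],"dr":[0,0,0],"fingers":1},
    {"delta_pos":[16.1,13,0],"dr":[0,0,0],"fingers":1},
  ],
)

```text
time: 6.4
tool_pos: [0.5813, 0.2454, 0.1536]
tool_rot: [-3.138, -0.001, 2.009]
contact_force: [-0.8, 0.1, -2.0]
opening: 0.0565
grip_force: 25.0
```

step_arm(
  increments=[
    {"delta_pos":[0,0,0],"dr":[0,0,0],"fingers":1},
    {"delta_pos":[0,0,0],"dr":[0,0,0],"fingers":1},
    {"delta_pos":[0,0,0],"dr":[0,0,0],"fingers":1},
    {"delta_pos":[0,0,0],"dr":[0,0,0],"fingers":1},
    {"delta_pos":[0,0,0],"dr":[0,0,0],"fingers":1},
  ],
)

```text
time: 7.02
tool_pos: [0.583, 0.243, 0.1561]
tool_rot: [3.141, -0.0, 2.006]
contact_force: [0.4, 0.5, -2.4]
opening: 0.0569
grip_force: 25.0
```

step_arm(
  increments=[
    {"delta_pos":[0,0,2],"dr":[0,0,0],"fingers":1},
    {"delta_pos":[0,0,5],"dr":[0,0,0],"fingers":1},
    {"delta_pos":[0,0,8],"dr":[0,0,0],"fingers":1},
    {"delta_pos":[0,0,10],"dr":[0,0,0],"fingers":1},
    {"delta_pos":[0,0,10.8],"dr":[0,0,0],"fingers":1},
  ],
)

```text
time: 7.65
tool_pos: [0.5822, 0.2432, 0.0467]
tool_rot: [-3.14, -0.0, 2.007]
contact_force: [0.4, -0.4, -1.3]
opening: 0.0565
grip_force: 25.0
```

step_arm(
  increments=[
    {"delta_pos":[0,0,0.15],"dr":[0,0,0],"fingers":1},
    {"delta_pos":[0,0,0.3],"dr":[0,0,0],"fingers":1},
    {"delta_pos":[0,0,0.45],"dr":[0,0,0],"fingers":1},
    {"delta_pos":[0,0,0.6],"dr":[0,0,0],"fingers":1},
    {"delta_pos":[0,0,0.7],"dr":[0,0,0],"fingers":1},
  ],
)

```text
time: 8.28
tool_pos: [0.5829, 0.2435, 0.041]
tool_rot: [3.141, -0.0, 2.007]
contact_force: [-0.5, -0.0, -1.4]
opening: 0.0568
grip_force: 25.0
```

Not yet in contact, so I'm creeping down.

step_arm(
  increments=[
    {"delta_pos":[0,0,0.05],"dr":[0,0,0],"fingers":1},
    {"delta_pos":[0,0,0.1],"dr":[0,0,0],"fingers":1},
    {"delta_pos":[0,0,0.15],"dr":[0,0,0],"fingers":1},
    {"delta_pos":[0,0,0.15],"dr":[0,0,0],"fingers":1},
    {"delta_pos":[0,0,0.15],"dr":[0,0,0],"fingers":1},
  ],
)

```text
time: 8.9
tool_pos: [0.5829, 0.2435, 0.0405]
tool_rot: [3.141, 0.0, 2.007]
contact_force: [-2.8, -1.3, 6.5]
opening: 0.057
grip_force: 25.0
```

step_arm(
  increments=[
    {"delta_pos":[0,0,0],"dr":[0,0,0],"fingers":-0.4},
    {"delta_pos":[0,0,0],"dr":[0,0,0],"fingers":-0.6},
    {"delta_pos":[0,0,0],"dr":[0,0,0],"fingers":-0.8},
    {"delta_pos":[0,0,0],"dr":[0,0,0],"fingers":-0.8},
    {"delta_pos":[0,0,0],"dr":[0,0,0],"fingers":-0.8},
  ],
)

```text
time: 9.52
tool_pos: [0.5829, 0.2434, 0.0394]
tool_rot: [-3.142, -0.0, 2.007]
contact_force: [0.3, -0.7, 0.0]
opening: 0.0824
grip_force: 0.0
```

step_arm(
  increments=[
    {"delta_pos":[0,0,-0.5],"dr":[0,0,0],"fingers":-0.8},
    {"delta_pos":[0,0,-2],"dr":[0,0,0],"fingers":-0.8},
    {"delta_pos":[0,0,-5],"dr":[0,0,0],"fingers":-0.8},
    {"delta_pos":[0,0,-9],"dr":[0,0,0],"fingers":-0.8},
    {"delta_pos":[0,0,-11],"dr":[0,0,0],"fingers":-0.8},
  ],
)

```text
time: 10.15
tool_pos: [0.584, 0.2438, 0.1534]
tool_rot: [3.137, 0.001, 2.007]
contact_force: [-0.3, -0.6, -0.3]
opening: 0.0828
grip_force: 0.0
```

```bash
python3 -c "
from h import *
o=robot.observe();print(o['time'],o['tool_pos'],o['opening'])
plan((*o['tool_pos'],115),(.673,-.078,.13,115),(.673,-.078,.018,115),(.673,-.078,.15,115),(.5428,.3286,.15,115))"
```

```text
10.15 [0.58403505 0.24381793 0.15341991] 0.08277689099149667
(0.673, -0.078, 0.13, 115) dpos [-32.93  -5.54   2.34] drz 0
(0.673, -0.078, 0.018, 115) dpos [ 0.   0.  11.2] drz 0
(0.673, -0.078, 0.15, 115) dpos [  0.    0.  -13.2] drz 0
(0.5428, 0.3286, 0.15, 115) dpos [42.35  5.38 -0.  ] drz 0
```

step_arm(
  increments=[
    {"delta_pos":[-4,-0.7,0],"dr":[0,0,0],"fingers":-0.8},
    {"delta_pos":[-10,-1.7,0.5],"dr":[0,0,0],"fingers":-0.8},
    {"delta_pos":[-16,-2.7,1],"dr":[0,0,0],"fingers":-0.8},
    {"delta_pos":[-22,-3.7,1.5],"dr":[0,0,0],"fingers":-0.8},
    {"delta_pos":[-28,-4.7,2],"dr":[0,0,0],"fingers":-0.8},
  ],
)

```text
time: 10.78
tool_pos: [0.6592, -0.0322, 0.1309]
tool_rot: [3.14, 0.001, 2.007]
contact_force: [0.6, 0.0, 0.2]
opening: 0.0831
grip_force: 0.0
```

step_arm(
  increments=[
    {"delta_pos":[-4,-0.7,0],"dr":[0,0,0],"fingers":-0.8},
    {"delta_pos":[-4.8,-0.8,0],"dr":[0,0,0],"fingers":-0.8},
    {"delta_pos":[-4.8,-0.8,0],"dr":[0,0,0],"fingers":-0.8},
    {"delta_pos":[-4.8,-0.8,0],"dr":[0,0,0],"fingers":-0.8},
    {"delta_pos":[-4.8,-0.8,0],"dr":[0,0,0],"fingers":-0.8},
  ],
)

```text
time: 11.4
tool_pos: [0.6715, -0.0756, 0.1298]
tool_rot: [3.141, -0.0, 2.009]
contact_force: [-0.6, 0.4, 1.2]
opening: 0.0827
grip_force: 0.0
```

```bash
python3 - <<'E'
from h import *
import cv2
im=viewer.read_camera("side")
c=cv2.resize(im[100:300,180:430,::-1],None,fx=3,fy=3,interpolation=cv2.INTER_CUBIC)
cv2.imwrite("pics/s2.png",cv2.convertScaleAbs(c,alpha=1.5))
o=robot.observe();print(o['tool_pos'],o['tool_rot'],(proj("side",[.673,-.078,.05])-[180,100])*3)
E
```

```text
[ 0.67147313 -0.07579413  0.12975765] [ 3.14132008e+00 -3.12979197e-05  2.00841289e+00] [598.87197266 355.39906724]
```

View pics/s2.png

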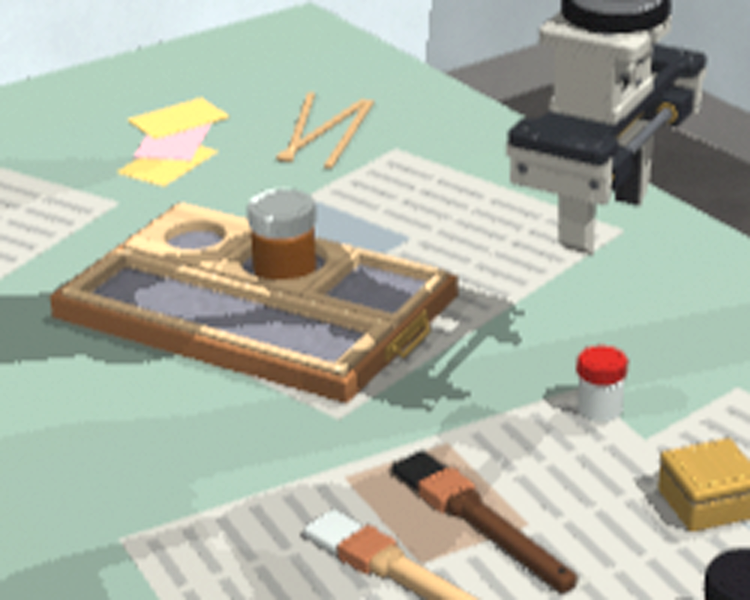

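The jar stands upright at the centre of the wide well, and the red lid is at (602,358), within 1 px of my estimate. Grasping the pot.

step_arm(
  increments=[
    {"delta_pos":[-0.3,0,2],"dr":[0,0,0],"fingers":-0.8},
    {"delta_pos":[-0.3,0,5],"dr":[0,0,0],"fingers":-0.8},
    {"delta_pos":[-0.3,0,8.5],"dr":[0,0,0],"fingers":-0.8},
    {"delta_pos":[-0.3,0,10.5],"dr":[0,0,0],"fingers":-0.8},
    {"delta_pos":[-0.3,0,11.2],"dr":[0,0,0],"fingers":-0.8},
  ],
)

```text
time: 12.08
tool_pos: [0.672, -0.079, 0.016]
tool_rot: [-3.14, -0.002, 2.008]
contact_force: [-0.2, -0.1, 0.2]
opening: 0.0827
grip_force: 0.0
```

step_arm(
  increments=[
    {"delta_pos":[0,0,0],"dr":[0,0,0],"fingers":1},
    {"delta_pos":[0,0,0],"dr":[0,0,0],"fingers":1},
    {"delta_pos":[0,0,0],"dr":[0,0,0],"fingers":1},
    {"delta_pos":[0,0,0],"dr":[0,0,0],"fingers":1},
    {"delta_pos":[0,0,0],"dr":[0,0,0],"fingers":1},
  ],
  newtons=15,
)

```text
time: 12.7
tool_pos: [0.6729, -0.0799, 0.0177]
tool_rot: [3.141, 0.0, 2.007]
contact_force: [-0.7, 0.0, -0.3]
opening: 0.0371
grip_force: 0.0
```

step_arm(
  increments=[
    {"delta_pos":[0,0,0],"dr":[0,0,0],"fingers":1},
    {"delta_pos":[0,0,0],"dr":[0,0,0],"fingers":1},
    {"delta_pos":[0,0,0],"dr":[0,0,0],"fingers":1},
    {"delta_pos":[0,0,0],"dr":[0,0,0],"fingers":1},
    {"delta_pos":[0,0,0],"dr":[0,0,0],"fingers":1},
  ],
)

```text
time: 13.32
tool_pos: [0.6728, -0.0798, 0.0174]
tool_rot: [3.142, -0.0, 2.007]
contact_force: [-1.1, -0.8, -0.1]
opening: 0.0004
grip_force: 0.0
```

The fingers closed on nothing, so I'm looking.

```bash
python3 - <<'E'
from h import *
import cv2
a=viewer.read_camera("side")[160:280,310:460,::-1]; b=viewer.read_camera("top")[110:230,260:410,::-1]
c=np.hstack([a,b]);c=cv2.resize(c,None,fx=2.6,fy=2.6,interpolation=cv2.INTER_CUBIC)
cv2.imwrite("pics/s3.png",cv2.convertScaleAbs(c,alpha=1.6))
E
```

```text
(no output)
```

View pics/s3.png

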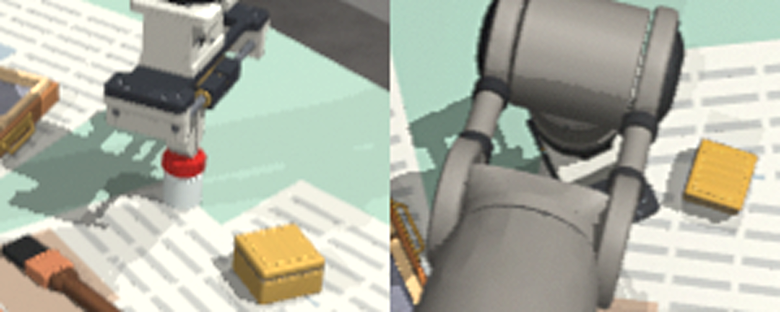

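step_arm(
  increments=[
    {"delta_pos":[0,0,-0.5],"dr":[0,0,0],"fingers":1},
    {"delta_pos":[0,0,-3],"dr":[0,0,0],"fingers":1},
    {"delta_pos":[0,0,-8],"dr":[0,0,0],"fingers":0},
    {"delta_pos":[0,0,-13],"dr":[0,0,0],"fingers":-0.8},
    {"delta_pos":[6,0,-15],"dr":[0,0,0],"fingers":-0.8},
  ],
)

```text
time: 14.05
tool_pos: [0.6501, -0.0289, 0.1709]
tool_rot: [3.136, 0.005, 2.002]
contact_force: [0.2, 1.3, -0.3]
opening: 0.026
grip_force: 0.0
```

step_arm(
  increments=[
    {"delta_pos":[6,0,0],"dr":[0,0,0],"fingers":-0.8},
    {"delta_pos":[12,0,0],"dr":[0,0,0],"fingers":-0.8},
    {"delta_pos":[15,0,0],"dr":[0,0,0],"fingers":-0.8},
    {"delta_pos":[15,0,0],"dr":[0,0,0],"fingers":-0.8},
    {"delta_pos":[15,0,0],"dr":[0,0,0],"fingers":-0.8},
  ],
)

```text
time: 14.68
tool_pos: [0.5849, 0.1093, 0.1676]
tool_rot: [3.141, 0.001, 2.007]
contact_force: [-0.3, 0.5, 0.6]
opening: 0.0755
grip_force: 0.0
```

```bash
python3 - <<'E'
from h import *
import cv2
a0=viewer.read_camera("side")[:,:,::-1];b0=viewer.read_camera("top")[:,:,::-1]
cv2.imwrite("pics/side_s4.png",a0);cv2.imwrite("pics/top_s4.png",b0)
for n,i in(("side",a0),("top",b0),("top",cv2.imread("pics/top0.png")),("side",cv2.imread("pics/side0.png"))):
    h=cv2.cvtColor(np.ascontiguousarray(i),cv2.COLOR_BGR2HSV);m=cv2.inRange(h,(0,170,60),(6,255,255))|cv2.inRange(h,(174,170,60),(180,255,255))
    k,l,s,c=cv2.connectedComponentsWithStats(m)
    for j in range(1,k):
        if s[j,4]>40:print(n,s[j],c[j],ray(n,c[j],.05))
a=a0[160:280,310:460]; b=b0[110:230,260:410]
c=np.hstack([a,b]);c=cv2.resize(c,None,fx=2.6,fy=2.6,interpolation=cv2.INTER_CUBIC)
cv2.imwrite("pics/s4.png",cv2.convertScaleAbs(c,alpha=1.6))
o=robot.observe();print(o['tool_pos'])
print(proj("side",(.6728,-.0798,.0174)))
E
```

```text
side [373 216  16  12 157] [380.24840764 221.48407643] [ 0.66557529 -0.08881097  0.05      ]
side [516 276  49  29 775] [540.56645161 288.92258065] [ 0.75585012 -0.46607679  0.05      ]
top [452 106  38  37 763] [471.01572739 123.61205767] [ 0.78872656 -0.42797306  0.05      ]
top [324 162  15  15 167] [330.70658683 169.1497006 ] [ 0.67290167 -0.07726552  0.05      ]
top [452 106  38  37 773] [470.96765847 123.65976714] [ 0.78860485 -0.42785119  0.05      ]
top [324 162  15  15 168] [330.78571429 169.19047619] [ 0.67279875 -0.07746349  0.05      ]
side [373 216  16  12 156] [380.21153846 221.45512821] [ 0.66558881 -0.08866495  0.05      ]
side [516 276  49  29 771] [540.54085603 288.93514916] [ 0.7557773  -0.46607124  0.05      ]
[0.58497151 0.10873477 0.16721352]
[379.42975452 230.45933157]
```

View pics/s4.png

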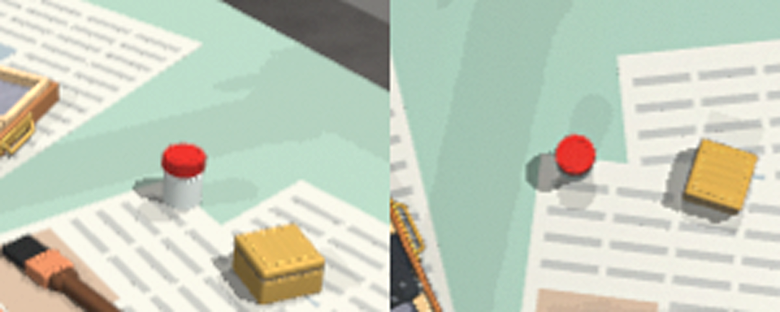

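```bash
python3 - <<'E'
from h import *
import cv2
np.set_printoptions(precision=1,suppress=True)
y=np.array([.906,.423,0])
for P,o,s,n in (((.6715,-.0757,.1298),(180,100),3,"s2 open83"),((.6728,-.0798,.0174),(310,160),2.6,"s3 closed")):
    P=np.array(P); h=.0415 if "83" in n else 0
    for k,nm in((-h,"near inner tip"),(-h-.019,"near outer tip"),(h,"far inner"),(h+.019,"far outer")):
        print(n,nm,(proj("side",P+k*y)-o)*s,"z+.05:",(proj("side",P+k*y+[0,0,.05])-o)*s)
o=robot.observe();print(o["qpos"],o["opening"],o["tool_pos"])
a=cv2.imread("pics/s3.png")[90:250,90:290]
cv2.imwrite("pics/z3.png",cv2.resize(a,None,fx=3,fy=3,interpolation=cv2.INTER_CUBIC))
E
```

```text
s2 open83 near inner tip [577.1 289.9] z+.05: [579.8 230. ]
s2 open83 near outer tip [566.2 301.5] z+.05: [568.7 241.2]
s2 open83 far inner [622.2 242. ] z+.05: [625.8 183.7]
s2 open83 far outer [632.  231.6] z+.05: [635.7 173.7]
s3 closed near inner tip [180.5 183.2] z+.05: [183.1 136.5]
s3 closed near outer tip [171.9 193.4] z+.05: [174.3 146.5]
s3 closed far inner [180.5 183.2] z+.05: [183.1 136.5]
s3 closed far outer [189.  173.1] z+.05: [191.7 126.7]
[ 0.1  0.5  1.4 -0.   1.3 -0.4] 0.08149661663477313 [0.6 0.1 0.2]
```

View pics/z3.png

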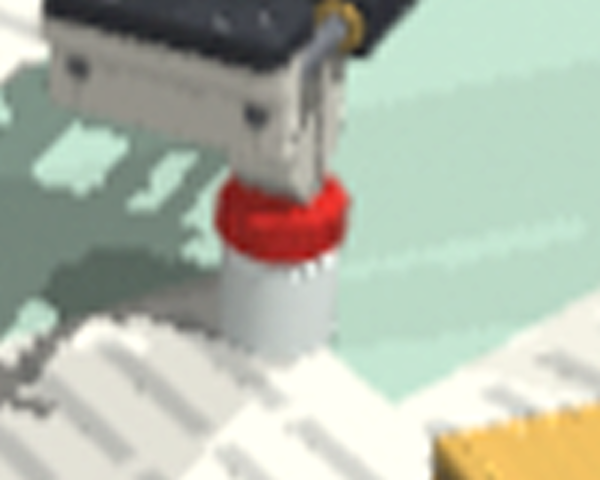

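The pot never moved. In both close-ups the real fingertips are about 13 px above where the reported TCP projects. The real tool is therefore about 36 mm higher than reported, and the fingers closed just above the lid. I'll return and descend further in small steps, watching the force.

step_arm(
  increments=[
    {"delta_pos":[-5,0,1],"dr":[0,0,0],"fingers":-0.8},
    {"delta_pos":[-10,0,2],"dr":[0,0,0],"fingers":-0.8},
    {"delta_pos":[-15,0.1,3],"dr":[0,0,0],"fingers":-0.8},
    {"delta_pos":[-19.5,0.1,3.7],"dr":[0,0,0],"fingers":-0.8},
    {"delta_pos":[-20.6,0.1,3.7],"dr":[0,0,0],"fingers":-0.8},
  ],
)

```text
time: 15.4
tool_pos: [0.6725, -0.0807, 0.1286]
tool_rot: [-3.14, -0.001, 2.002]
contact_force: [-0.5, 0.1, 0.1]
opening: 0.083
grip_force: 0.0
```

step_arm(
  increments=[
    {"delta_pos":[0,0,2],"dr":[0,0,0],"fingers":-0.8},
    {"delta_pos":[0,0,5],"dr":[0,0,0],"fingers":-0.8},
    {"delta_pos":[0,0,8.5],"dr":[0,0,0],"fingers":-0.8},
    {"delta_pos":[0,0,10.5],"dr":[0,0,0],"fingers":-0.8},
    {"delta_pos":[0,0,11.2],"dr":[0,0,0],"fingers":-0.8},
  ],
)

```text
time: 16.02
tool_pos: [0.6714, -0.0762, 0.0169]
tool_rot: [-3.14, -0.002, 2.007]
contact_force: [0.1, 0.1, 0.3]
opening: 0.0827
grip_force: 0.0
```

```bash
python3 - <<'E'
from h import *
import cv2
a=viewer.read_camera("side")[:,:,::-1];cv2.imwrite("pics/side_s5.png",a)
c=cv2.resize(a[160:260,320:445],None,fx=6,fy=6,interpolation=cv2.INTER_CUBIC);cv2.imwrite("pics/s5.png",cv2.convertScaleAbs(c,alpha=1.6))
o=robot.observe();P=o["tool_pos"];print(P,o["contact_force"])
y=np.array([.906,.423,0]);x=np.array([-.423,.906,0])
for dz in(0,.02,.03,.04,.05):
  for h in(-.0415,-.0605): print(dz,h,[np.round((proj("side",P+[0,0,dz]+h*y+k*x)-[320,160])*6) for k in(-.0095,.0095)])
E
```

```text
[ 0.67159625 -0.07626889  0.01688173] [-0.13055256  0.63193455 -0.99172661]
0 -0.0415 [array([326., 480.]), array([282., 467.])]
0 -0.0605 [array([306., 504.]), array([261., 491.])]
0.02 -0.0415 [array([329., 436.]), array([284., 424.])]
0.02 -0.0605 [array([308., 461.]), array([262., 448.])]
0.03 -0.0415 [array([330., 415.]), array([284., 402.])]
0.03 -0.0605 [array([309., 439.]), array([263., 426.])]
0.04 -0.0415 [array([331., 393.]), array([285., 380.])]
0.04 -0.0605 [array([310., 417.]), array([264., 404.])]
0.05 -0.0415 [array([332., 370.]), array([286., 358.])]
0.05 -0.0605 [array([311., 395.]), array([265., 382.])]
```

View pics/s5.png

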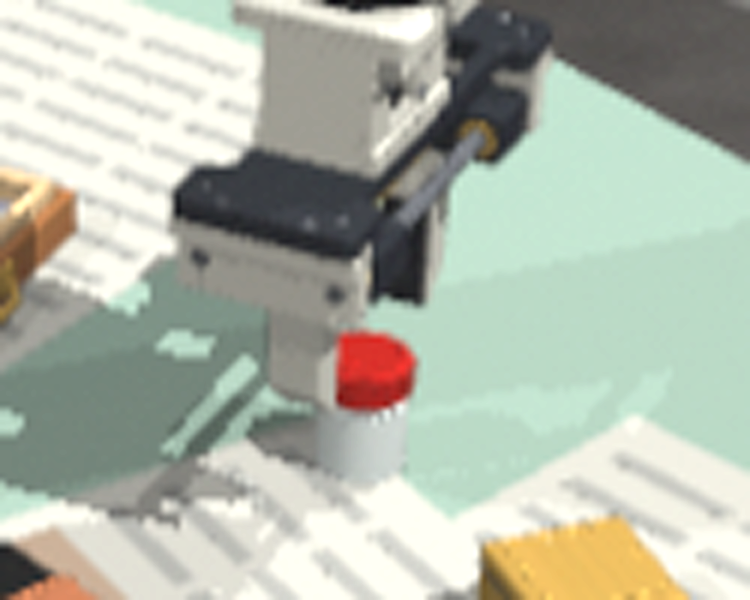

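The fingertips end at about (270,387) to (315,408), about 36–40 mm above where the reported pose puts them. That confirms the height offset, and they straddle the pot at lid level. Continuing down in small steps.

step_arm(
  increments=[
    {"delta_pos":[-0.1,0.1,0.4],"dr":[0,0,0],"fingers":-0.8},
    {"delta_pos":[-0.1,0.1,0.8],"dr":[0,0,0],"fingers":-0.8},
    {"delta_pos":[-0.1,0.1,1.2],"dr":[0,0,0],"fingers":-0.8},
    {"delta_pos":[-0.1,0.1,1.6],"dr":[0,0,0],"fingers":-0.8},
    {"delta_pos":[-0.1,0.1,2],"dr":[0,0,0],"fingers":-0.8},
  ],
)

```text
time: 16.7
tool_pos: [0.6736, -0.0769, -0.002]
tool_rot: [3.141, -0.0, 2.007]
contact_force: [0.3, 0.9, -0.7]
opening: 0.083
grip_force: 0.0
```

step_arm(
  increments=[
    {"delta_pos":[0,0,0.3],"dr":[0,0,0],"fingers":-0.8},
    {"delta_pos":[0,0,0.6],"dr":[0,0,0],"fingers":-0.8},
    {"delta_pos":[0,0,0.9],"dr":[0,0,0],"fingers":-0.8},
    {"delta_pos":[0,0,1],"dr":[0,0,0],"fingers":-0.8},
    {"delta_pos":[0,0,1],"dr":[0,0,0],"fingers":-0.8},
  ],
)

```text
time: 17.32
tool_pos: [0.6736, -0.0769, -0.0119]
tool_rot: [3.142, -0.0, 2.007]
contact_force: [0.3, -0.4, 0.1]
opening: 0.0827
grip_force: 0.0
```

```bash
python3 - <<'E'
from h import *
import cv2
a=viewer.read_camera("side")[:,:,::-1];cv2.imwrite("pics/side_s6.png",a)
c=cv2.resize(a[180:260,320:420],None,fx=6,fy=6,interpolation=cv2.INTER_CUBIC);cv2.imwrite("pics/s6.png",cv2.convertScaleAbs(c,alpha=1.6))
o=robot.observe();P=o["tool_pos"];print(P,o["contact_force"])
E
```

```text
[ 0.67371421 -0.07691524 -0.01174409] [-0.72393616 -0.61787406 -0.60831238]
```

View pics/s6.png

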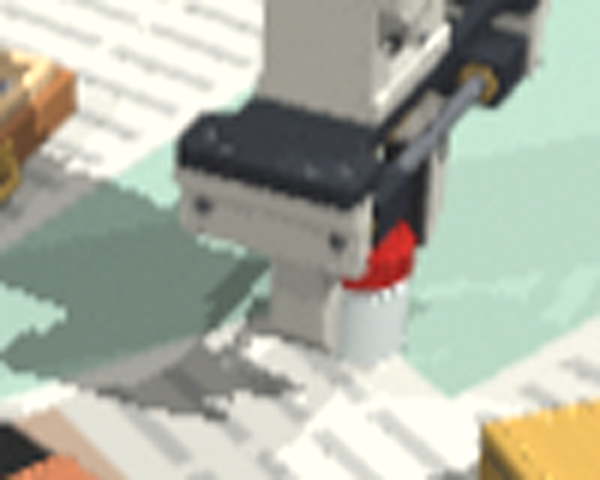

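No contact even at a reported z of −12 mm, and the fingers straddle the pot. Closing.

step_arm(
  increments=[
    {"delta_pos":[0,0,0],"dr":[0,0,0],"fingers":1},
    {"delta_pos":[0,0,0],"dr":[0,0,0],"fingers":1},
    {"delta_pos":[0,0,0],"dr":[0,0,0],"fingers":1},
    {"delta_pos":[0,0,0],"dr":[0,0,0],"fingers":1},
    {"delta_pos":[0,0,0],"dr":[0,0,0],"fingers":1},
  ],
  newtons=15,
)

```text
time: 18.0
tool_pos: [0.6736, -0.0769, -0.0118]
tool_rot: [3.142, -0.0, 2.007]
contact_force: [0.5, -0.0, -0.8]
opening: 0.0377
grip_force: 15.4
```

step_arm(
  increments=[
    {"delta_pos":[0,0,0],"dr":[0,0,0],"fingers":1},
    {"delta_pos":[0,0,0],"dr":[0,0,0],"fingers":1},
    {"delta_pos":[0,0,0],"dr":[0,0,0],"fingers":1},
    {"delta_pos":[0,0,0],"dr":[0,0,0],"fingers":1},
    {"delta_pos":[0,0,0],"dr":[0,0,0],"fingers":1},
  ],
)

```text
time: 18.62
tool_pos: [0.6736, -0.0769, -0.0118]
tool_rot: [3.142, -0.0, 2.007]
contact_force: [-0.2, 0.9, -0.2]
opening: 0.0377
grip_force: 15.0
```

step_arm(
  increments=[
    {"delta_pos":[0,0,-1],"dr":[0,0,0],"fingers":1},
    {"delta_pos":[0,0,-4],"dr":[0,0,0],"fingers":1},
    {"delta_pos":[0,0,-8],"dr":[0,0,0],"fingers":1},
    {"delta_pos":[0,0,-11.5],"dr":[0,0,0],"fingers":1},
    {"delta_pos":[0,0,-13],"dr":[0,0,0],"fingers":1},
  ],
)

```text
time: 19.25
tool_pos: [0.6747, -0.0771, 0.1212]
tool_rot: [3.138, 0.003, 2.007]
contact_force: [0.7, 0.3, -1.7]
opening: 0.0374
grip_force: 15.0
```

step_arm(
  increments=[
    {"delta_pos":[1.5,0.2,0],"dr":[0,0,0],"fingers":1},
    {"delta_pos":[5,0.6,0],"dr":[0,0,0],"fingers":1},
    {"delta_pos":[10,1.3,0],"dr":[0,0,0],"fingers":1},
    {"delta_pos":[15,1.9,0],"dr":[0,0,0],"fingers":1},
    {"delta_pos":[20,2.5,0],"dr":[0,0,0],"fingers":1},
  ],
)

```text
time: 19.88
tool_pos: [0.6094, 0.1172, 0.116]
tool_rot: [-3.138, -0.002, 2.007]
contact_force: [0.1, -0.0, -0.5]
opening: 0.0375
grip_force: 15.0
```

step_arm(
  increments=[
    {"delta_pos":[5,0.6,0],"dr":[0,0,0],"fingers":1},
    {"delta_pos":[10,1.3,0],"dr":[0,0,0],"fingers":1},
    {"delta_pos":[15,1.9,0],"dr":[0,0,0],"fingers":1},
    {"delta_pos":[19.5,2.5,0],"dr":[0,0,0],"fingers":1},
    {"delta_pos":[22.3,2.8,0],"dr":[0,0,0],"fingers":1},
  ],
)

```text
time: 20.5
tool_pos: [0.54, 0.3313, 0.1159]
tool_rot: [-3.138, -0.001, 2.009]
contact_force: [1.0, -0.8, -1.7]
opening: 0.0375
grip_force: 15.0
```

step_arm(
  increments=[
    {"delta_pos":[0,0,0],"dr":[0,0,0],"fingers":1},
    {"delta_pos":[0,0,0],"dr":[0,0,0],"fingers":1},
    {"delta_pos":[0,0,0],"dr":[0,0,0],"fingers":1},
    {"delta_pos":[0,0,0],"dr":[0,0,0],"fingers":1},
    {"delta_pos":[0,0,0],"dr":[0,0,0],"fingers":1},
  ],
)

```text
time: 21.12
tool_pos: [0.5433, 0.3283, 0.1183]
tool_rot: [3.141, -0.0, 2.006]
contact_force: [-0.1, 0.7, -0.5]
opening: 0.0374
grip_force: 15.0
```

step_arm(
  increments=[
    {"delta_pos":[0,0,2],"dr":[0,0,0],"fingers":1},
    {"delta_pos":[0,0,5],"dr":[0,0,0],"fingers":1},
    {"delta_pos":[0,0,8],"dr":[0,0,0],"fingers":1},
    {"delta_pos":[0,0,10],"dr":[0,0,0],"fingers":1},
    {"delta_pos":[0,0,10.8],"dr":[0,0,0],"fingers":1},
  ],
)

```text
time: 21.75
tool_pos: [0.5425, 0.3284, 0.009]
tool_rot: [-3.14, -0.0, 2.006]
contact_force: [0.6, -0.5, -0.9]
opening: 0.0374
grip_force: 15.0
```

step_arm(
  increments=[
    {"delta_pos":[0,0,0.2],"dr":[0,0,0],"fingers":1},
    {"delta_pos":[0,0,0.4],"dr":[0,0,0],"fingers":1},
    {"delta_pos":[0,0,0.5],"dr":[0,0,0],"fingers":1},
    {"delta_pos":[0,0,0.6],"dr":[0,0,0],"fingers":1},
    {"delta_pos":[0,0,0.7],"dr":[0,0,0],"fingers":1},
  ],
)

```text
time: 22.38
tool_pos: [0.5432, 0.329, 0.0034]
tool_rot: [3.141, -0.0, 2.007]
contact_force: [0.5, -0.7, -0.6]
opening: 0.0376
grip_force: 15.0
```

step_arm(
  increments=[
    {"delta_pos":[0,0,0.05],"dr":[0,0,0],"fingers":1},
    {"delta_pos":[0,0,0.1],"dr":[0,0,0],"fingers":1},
    {"delta_pos":[0,0,0.15],"dr":[0,0,0],"fingers":1},
    {"delta_pos":[0,0,0.15],"dr":[0,0,0],"fingers":1},
    {"delta_pos":[0,0,0.15],"dr":[0,0,0],"fingers":1},
  ],
)

```text
time: 23.0
tool_pos: [0.5431, 0.3289, 0.0021]
tool_rot: [3.141, 0.0, 2.007]
contact_force: [-1.7, -1.3, 5.9]
opening: 0.0376
grip_force: 15.0
```

step_arm(
  increments=[
    {"delta_pos":[0,0,0],"dr":[0,0,0],"fingers":0},
    {"delta_pos":[0,0,0],"dr":[0,0,0],"fingers":-0.2},
    {"delta_pos":[0,0,0],"dr":[0,0,0],"fingers":-0.4},
    {"delta_pos":[0,0,0],"dr":[0,0,0],"fingers":-0.4},
    {"delta_pos":[0,0,0],"dr":[0,0,0],"fingers":-0.4},
  ],
)

```text
time: 23.62
tool_pos: [0.5431, 0.3289, 0.0017]
tool_rot: [3.142, -0.0, 2.007]
contact_force: [0.2, -1.1, 0.5]
opening: 0.064
grip_force: 0.0
```

step_arm(
  increments=[
    {"delta_pos":[0,0,-0.5],"dr":[0,0,0],"fingers":-0.4},
    {"delta_pos":[0,0,-2],"dr":[0,0,0],"fingers":-0.4},
    {"delta_pos":[0,0,-5],"dr":[0,0,0],"fingers":-0.4},
    {"delta_pos":[0,0,-9],"dr":[0,0,0],"fingers":-0.4},
    {"delta_pos":[0,0,-11],"dr":[0,0,0],"fingers":-0.8},
  ],
)

```text
time: 24.25
tool_pos: [0.5443, 0.3295, 0.1157]
tool_rot: [3.137, 0.0, 2.007]
contact_force: [-0.4, 0.1, -0.3]
opening: 0.0705
grip_force: 0.0
```

```bash
python3 - <<'E'
from h import *
import cv2
o=robot.observe();print(o['tool_pos'],o['opening'])
plan((.543,.329,.1121,115),(.645,.08,.11,95),(.6558,-.2195,.09,72.5),(.6558,-.2195,-.019,72.5))
# tin top face refinement
im=cv2.imread("pics/top_s4.png");h=cv2.cvtColor(im,cv2.COLOR_BGR2HSV)
m=cv2.inRange(h,(15,120,40),(30,255,255));m[:,:360]=0;m[:,415:]=0;m[:155]=0;m[200:]=0
v=h[...,2][m>0];print(np.percentile(v,[5,20,50,80]))
pts=np.argwhere((m>0)&(h[...,2]>np.percentile(v,50)*.8))[:,::-1].astype(np.float32)
W=np.array([ray("top",p,.036)[:2] for p in pts],np.float32)*1000
print(len(W),cv2.minAreaRect(W))
E
```

```text
[0.54425403 0.32946088 0.11565169] 0.07049743039472593
(0.645, 0.08, 0.11, 95) dpos [-26.88  -1.28   0.21] drz 20
(0.6558, -0.2195, 0.09, 72.5) dpos [-29.93  -1.53   2.  ] drz 22.5
(0.6558, -0.2195, -0.019, 72.5) dpos [ 0.   0.  10.9] drz 0.0
[115.65 137.   140.   143.  ]
473 ((657.18701171875, -219.58645629882812), (55.0136833190918, 55.38160705566406), 72.92244720458984)
```

step_arm(
  increments=[
    {"delta_pos":[-4,-0.2,0],"dr":[0,0,2],"fingers":-1},
    {"delta_pos":[-9.5,-0.5,0],"dr":[0,0,7],"fingers":-1},
    {"delta_pos":[-15,-0.7,0.1],"dr":[0,0,11],"fingers":-1},
    {"delta_pos":[-21,-1,0.2],"dr":[0,0,16],"fingers":-1},
    {"delta_pos":[-26.9,-1.3,0.2],"dr":[0,0,20],"fingers":-1},
  ],
)

```text
time: 24.88
tool_pos: [0.6457, 0.0779, 0.1112]
tool_rot: [3.14, -0.0, 1.655]
contact_force: [0.3, 1.0, -0.4]
opening: 0.0919
grip_force: 0.0
```

step_arm(
  increments=[
    {"delta_pos":[-6,-0.3,0.4],"dr":[0,0,5],"fingers":-1},
    {"delta_pos":[-12,-0.6,0.8],"dr":[0,0,10],"fingers":-1},
    {"delta_pos":[-18,-0.9,1.2],"dr":[0,0,15],"fingers":-1},
    {"delta_pos":[-24,-1.2,1.6],"dr":[0,0,20],"fingers":-1},
    {"delta_pos":[-29.9,-1.5,2],"dr":[0,0,22.5],"fingers":-1},
  ],
)

```text
time: 25.5
tool_pos: [0.6561, -0.2217, 0.0912]
tool_rot: [3.14, 0.0, 1.263]
contact_force: [0.7, -0.4, 0.3]
opening: 0.0917
grip_force: 0.0
```

step_arm(
  increments=[
    {"delta_pos":[0,0,0],"dr":[0,0,0],"fingers":-1},
    {"delta_pos":[0,0,0],"dr":[0,0,0],"fingers":-1},
    {"delta_pos":[0,0,0],"dr":[0,0,0],"fingers":-1},
    {"delta_pos":[0,0,0],"dr":[0,0,0],"fingers":-1},
    {"delta_pos":[0,0,0],"dr":[0,0,0],"fingers":-1},
  ],
)

```text
time: 26.12
tool_pos: [0.6561, -0.2187, 0.0899]
tool_rot: [3.141, -0.0, 1.266]
contact_force: [0.8, -0.0, -0.2]
opening: 0.0914
grip_force: 0.0
```

```bash
python3 - <<'E'
from h import *
o=robot.observe();print(o['tool_pos'],np.degrees(o['tool_rot']))
plan((*o['tool_pos'],np.degrees(o['tool_rot'][2])),(.657,-.2195,-.019,73))
E
```

```text
[ 0.65608861 -0.21865108  0.08992847] [ 1.79989132e+02 -4.92747749e-03  7.25544160e+01]
(0.657, -0.2195, -0.019, 73) dpos [-0.05  0.11 10.89] drz -0.4
```

step_arm(
  increments=[
    {"delta_pos":[0,0.1,2],"dr":[0,0,0],"fingers":-1},
    {"delta_pos":[0,0.1,5],"dr":[0,0,-0.4],"fingers":-1},
    {"delta_pos":[0,0.1,7.5],"dr":[0,0,-0.4],"fingers":-1},
    {"delta_pos":[0,0.1,8.6],"dr":[0,0,-0.4],"fingers":-1},
    {"delta_pos":[0,0.1,9],"dr":[0,0,-0.4],"fingers":-1},
  ],
)

```text
time: 26.75
tool_pos: [0.6569, -0.2197, -0.0006]
tool_rot: [-3.141, -0.0, 1.272]
contact_force: [0.2, 0.2, -0.8]
opening: 0.0917
grip_force: 0.0
```

step_arm(
  increments=[
    {"delta_pos":[0,0,0.4],"dr":[0,0,0],"fingers":-1},
    {"delta_pos":[0,0,0.8],"dr":[0,0,0],"fingers":-1},
    {"delta_pos":[0,0,1.2],"dr":[0,0,0],"fingers":-1},
    {"delta_pos":[0,0,1.6],"dr":[0,0,0],"fingers":-1},
    {"delta_pos":[0,0,1.9],"dr":[0,0,0],"fingers":-1},
  ],
)

```text
time: 27.38
tool_pos: [0.6568, -0.2199, -0.0196]
tool_rot: [-3.141, -0.0, 1.272]
contact_force: [0.7, 0.1, 0.2]
opening: 0.0917
grip_force: 0.0
```

step_arm(
  increments=[
    {"delta_pos":[0,0,0],"dr":[0,0,0],"fingers":1},
    {"delta_pos":[0,0,0],"dr":[0,0,0],"fingers":1},
    {"delta_pos":[0,0,0],"dr":[0,0,0],"fingers":1},
    {"delta_pos":[0,0,0],"dr":[0,0,0],"fingers":1},
    {"delta_pos":[0,0,0],"dr":[0,0,0],"fingers":1},
  ],
  newtons=25,
)

```text
time: 28.0
tool_pos: [0.6569, -0.2199, -0.0191]
tool_rot: [3.141, -0.0, 1.272]
contact_force: [1.0, 0.2, 1.0]
opening: 0.0578
grip_force: 25.0
```

step_arm(
  increments=[
    {"delta_pos":[0,0,-1],"dr":[0,0,0],"fingers":1},
    {"delta_pos":[0,0,-4],"dr":[0,0,0],"fingers":1},
    {"delta_pos":[0,0,-8],"dr":[0,0,0],"fingers":1},
    {"delta_pos":[0,0,-11],"dr":[0,0,0],"fingers":1},
    {"delta_pos":[0,0,-12],"dr":[0,0,0],"fingers":1},
  ],
)

```text
time: 28.62
tool_pos: [0.6579, -0.2204, 0.1036]
tool_rot: [3.137, 0.0, 1.272]
contact_force: [0.6, 0.0, -1.1]
opening: 0.0579
grip_force: 25.0
```

```bash
python3 - <<'E'
from h import *
o=robot.observe();print(o['tool_pos'],np.degrees(o['tool_rot']),o['opening'])
plan((.6569,-.2199,.1009,72.9),(.66,-.03,.10,94),(.6225,.158,.1,115))
E
```

```text
[ 0.65789732 -0.22035235  0.10358113] [1.79753474e+02 2.57293913e-02 7.28811427e+01] 0.05789637250970421
(0.66, -0.03, 0.1, 94) dpos [18.24 -5.29  0.09] drz -21.1
(0.6225, 0.158, 0.1, 115) dpos [19.02 -2.43 -0.  ] drz -21
```

step_arm(
  increments=[
    {"delta_pos":[1.5,-0.4,0],"dr":[0,0,-2],"fingers":1},
    {"delta_pos":[5,-1.5,0],"dr":[0,0,-6],"fingers":1},
    {"delta_pos":[9.5,-2.8,0],"dr":[0,0,-11],"fingers":1},
    {"delta_pos":[14,-4,0],"dr":[0,0,-16],"fingers":1},
    {"delta_pos":[18.2,-5.3,0.1],"dr":[0,0,-21.1],"fingers":1},
  ],
)

```text
time: 29.25
tool_pos: [0.6584, -0.0275, 0.0976]
tool_rot: [-3.138, -0.001, 1.645]
contact_force: [0.6, -0.2, -1.2]
opening: 0.0577
grip_force: 25.0
```

step_arm(
  increments=[
    {"delta_pos":[5,-0.6,0],"dr":[0,0,-5],"fingers":1},
    {"delta_pos":[10,-1.3,0],"dr":[0,0,-10],"fingers":1},
    {"delta_pos":[14.5,-1.9,0],"dr":[0,0,-15],"fingers":1},
    {"delta_pos":[17.5,-2.2,0],"dr":[0,0,-19],"fingers":1},
    {"delta_pos":[19,-2.4,0],"dr":[0,0,-21],"fingers":1},
  ],
)

```text
time: 29.88
tool_pos: [0.6207, 0.1599, 0.0979]
tool_rot: [-3.139, -0.001, 2.011]
contact_force: [0.1, 0.4, -1.2]
opening: 0.0579
grip_force: 25.0
```

step_arm(
  increments=[
    {"delta_pos":[0,0,0],"dr":[0,0,0],"fingers":1},
    {"delta_pos":[0,0,0],"dr":[0,0,0],"fingers":1},
    {"delta_pos":[0,0,0],"dr":[0,0,0],"fingers":1},
    {"delta_pos":[0,0,0],"dr":[0,0,0],"fingers":1},
    {"delta_pos":[0,0,0],"dr":[0,0,0],"fingers":1},
  ],
)

```text
time: 30.5
tool_pos: [0.6228, 0.157, 0.0998]
tool_rot: [3.141, -0.0, 2.006]
contact_force: [0.1, -0.2, -0.9]
opening: 0.0579
grip_force: 25.0
```

step_arm(
  increments=[
    {"delta_pos":[0.1,0,2],"dr":[0,0,0],"fingers":1},
    {"delta_pos":[0.1,0,5],"dr":[0,0,0],"fingers":1},
    {"delta_pos":[0.1,0,7.5],"dr":[0,0,0],"fingers":1},
    {"delta_pos":[0.1,0,9.1],"dr":[0,0,0],"fingers":1},
    {"delta_pos":[0.1,0,9.7],"dr":[0,0,0],"fingers":1},
  ],
)

```text
time: 31.12
tool_pos: [0.6219, 0.1583, 0.0019]
tool_rot: [-3.141, -0.0, 2.007]
contact_force: [0.5, 0.4, -0.4]
opening: 0.0576
grip_force: 25.0
```

step_arm(
  increments=[
    {"delta_pos":[0,0,0.2],"dr":[0,0,0],"fingers":1},
    {"delta_pos":[0,0,0.4],"dr":[0,0,0],"fingers":1},
    {"delta_pos":[0,0,0.55],"dr":[0,0,0],"fingers":1},
    {"delta_pos":[0,0,0.65],"dr":[0,0,0],"fingers":1},
    {"delta_pos":[0,0,0.75],"dr":[0,0,0],"fingers":1},
  ],
)

```text
time: 31.75
tool_pos: [0.6223, 0.1585, -0.0046]
tool_rot: [3.141, 0.0, 2.007]
contact_force: [0.1, -0.1, -0.5]
opening: 0.0581
grip_force: 25.0
```

step_arm(
  increments=[
    {"delta_pos":[0,0,0.05],"dr":[0,0,0],"fingers":1},
    {"delta_pos":[0,0,0.1],"dr":[0,0,0],"fingers":1},
    {"delta_pos":[0,0,0.12],"dr":[0,0,0],"fingers":1},
    {"delta_pos":[0,0,0.12],"dr":[0,0,0],"fingers":1},
    {"delta_pos":[0,0,0.12],"dr":[0,0,0],"fingers":1},
  ],
)

```text
time: 32.38
tool_pos: [0.6222, 0.1584, -0.0052]
tool_rot: [3.141, 0.0, 2.007]
contact_force: [-2.4, -1.2, 5.1]
opening: 0.0579
grip_force: 25.0
```

step_arm(
  increments=[
    {"delta_pos":[0,0,0],"dr":[0,0,0],"fingers":-0.4},
    {"delta_pos":[0,0,0],"dr":[0,0,0],"fingers":-0.6},
    {"delta_pos":[0,0,0],"dr":[0,0,0],"fingers":-0.7},
    {"delta_pos":[0,0,0],"dr":[0,0,0],"fingers":-0.7},
    {"delta_pos":[0,0,0],"dr":[0,0,0],"fingers":-0.7},
  ],
)

```text
time: 33.0
tool_pos: [0.6222, 0.1584, -0.0061]
tool_rot: [-3.142, -0.0, 2.007]
contact_force: [-0.9, 0.6, -0.4]
opening: 0.0781
grip_force: 0.0
```

step_arm(
  increments=[
    {"delta_pos":[0,0,-0.5],"dr":[0,0,0],"fingers":-0.7},
    {"delta_pos":[0,0,-2],"dr":[0,0,0],"fingers":-0.7},
    {"delta_pos":[0,0,-5],"dr":[0,0,0],"fingers":-0.5},
    {"delta_pos":[0,0,-8.5],"dr":[0,0,0],"fingers":-0.3},
    {"delta_pos":[0,0,-10],"dr":[0,0,0],"fingers":-0.1},
  ],
)

```text
time: 33.62
tool_pos: [0.6236, 0.1586, 0.0974]
tool_rot: [3.137, 0.001, 2.007]
contact_force: [0.3, 0.7, 0.8]
opening: 0.0537
grip_force: 0.0
```

```bash
python3 - <<'E'
from h import *
o=robot.observe();print(o['tool_pos'],np.degrees(o['tool_rot']),o['opening'])
plan((.6222,.1584,.0945,115),(.52,0,.08,108),(.4277,-.1641,.05,100.2))
E
```

```text
[0.62359112 0.15864359 0.09737033] [1.79730773e+02 7.95235980e-02 1.14984525e+02] 0.05367380031716906
(0.52, 0, 0.08, 108) dpos [-10.04 -15.96   1.45] drz 7
(0.4277, -0.1641, 0.05, 100.2) dpos [-12.75 -13.85   3.  ] drz 7.8
```

step_arm(
  increments=[
    {"delta_pos":[-1.5,-2.4,0],"dr":[0,0,1],"fingers":-0.1},
    {"delta_pos":[-3.5,-5.6,0.5],"dr":[0,0,3],"fingers":-0.1},
    {"delta_pos":[-5.5,-8.8,0.8],"dr":[0,0,4],"fingers":-0.1},
    {"delta_pos":[-7.8,-12.4,1.1],"dr":[0,0,6],"fingers":-0.1},
    {"delta_pos":[-10,-16,1.4],"dr":[0,0,7],"fingers":-0.1},
  ],
)

```text
time: 34.25
tool_pos: [0.5184, -0.0008, 0.0799]
tool_rot: [-3.142, 0.0, 1.884]
contact_force: [-0.1, -1.4, -0.2]
opening: 0.0506
grip_force: 0.0
```

step_arm(
  increments=[
    {"delta_pos":[-3,-3.3,0.5],"dr":[0,0,2],"fingers":-0.1},
    {"delta_pos":[-6,-6.5,1.2],"dr":[0,0,4],"fingers":-0.1},
    {"delta_pos":[-9,-9.8,2],"dr":[0,0,6],"fingers":-0.1},
    {"delta_pos":[-11.7,-12.7,2.7],"dr":[0,0,7.8],"fingers":-0.1},
    {"delta_pos":[-12.7,-13.8,3],"dr":[0,0,7.8],"fingers":-0.1},
  ],
)

```text
time: 34.88
tool_pos: [0.4262, -0.1644, 0.0497]
tool_rot: [-3.141, -0.001, 1.746]
contact_force: [0.5, -0.2, 0.5]
opening: 0.0505
grip_force: 0.0
```

step_arm(
  increments=[
    {"delta_pos":[0,0,0],"dr":[0,0,0],"fingers":-0.1},
    {"delta_pos":[0,0,0],"dr":[0,0,0],"fingers":-0.1},
    {"delta_pos":[0,0,0],"dr":[0,0,0],"fingers":-0.1},
    {"delta_pos":[0,0,0],"dr":[0,0,0],"fingers":-0.1},
    {"delta_pos":[0,0,0],"dr":[0,0,0],"fingers":-0.1},
  ],
)

```text
time: 35.5
tool_pos: [0.4275, -0.1629, 0.05]
tool_rot: [3.141, -0.0, 1.749]
contact_force: [-0.8, 0.2, -0.1]
opening: 0.0507
grip_force: 0.0
```

```bash
python3 - <<'E'
from h import *
import cv2
o=robot.observe();print(o['tool_pos'],np.degrees(o['tool_rot']),o['opening'])
plan((*o['tool_pos'],np.degrees(o['tool_rot'][2])),(.4277,-.1641,-.028,100.2))
a=viewer.read_camera("side")[150:350,180:440,::-1]
cv2.imwrite("pics/s7.png",cv2.convertScaleAbs(cv2.resize(a,None,fx=3,fy=3,interpolation=cv2.INTER_CUBIC),alpha=1.5))
E
```

```text
[ 0.42753369 -0.16285891  0.05002405] [ 1.79991784e+02 -4.35313299e-04  1.00221097e+02] 0.05071379846223374
(0.4277, -0.1641, -0.028, 100.2) dpos [-0.13 -0.01  7.8 ] drz 0.0
```

View pics/s7.png

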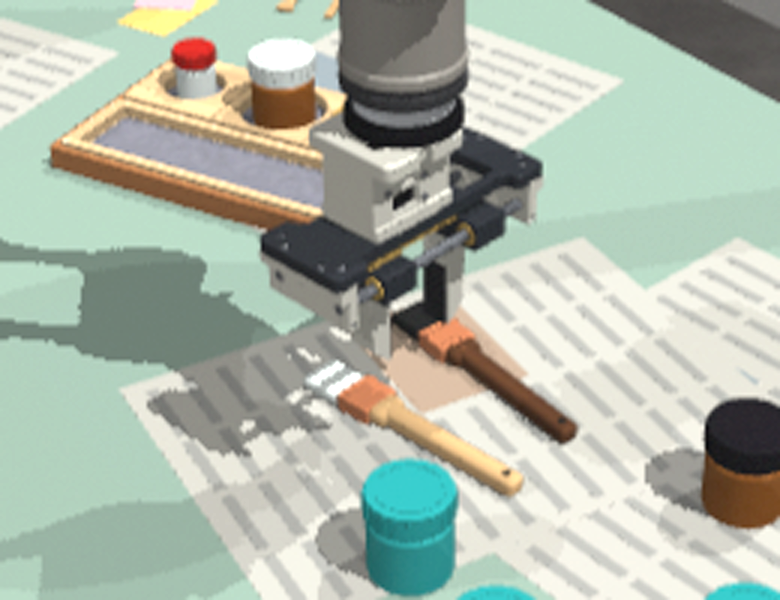

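The pot and jar stand upright in their wells at (195,70) and (283,80). The gripper hangs over the brush handle, so I'm going down.

step_arm(
  increments=[
    {"delta_pos":[-0.1,0,2],"dr":[0,0,0],"fingers":-0.1},
    {"delta_pos":[-0.1,0,4.5],"dr":[0,0,0],"fingers":-0.1},
    {"delta_pos":[-0.1,0,6.2],"dr":[0,0,0],"fingers":-0.1},
    {"delta_pos":[-0.1,0,7],"dr":[0,0,0],"fingers":-0.1},
    {"delta_pos":[-0.1,0,7.4],"dr":[0,0,0],"fingers":-0.1},
  ],
)

```text
time: 36.17
tool_pos: [0.4276, -0.1642, -0.0242]
tool_rot: [-3.142, -0.0, 1.748]
contact_force: [-0.5, -0.0, -0.4]
opening: 0.0507
grip_force: 0.0
```

step_arm(
  increments=[
    {"delta_pos":[0,0,0.1],"dr":[0,0,0],"fingers":-0.1},
    {"delta_pos":[0,0,0.2],"dr":[0,0,0],"fingers":-0.1},
    {"delta_pos":[0,0,0.3],"dr":[0,0,0],"fingers":-0.1},
    {"delta_pos":[0,0,0.4],"dr":[0,0,0],"fingers":-0.1},
    {"delta_pos":[0,0,0.5],"dr":[0,0,0],"fingers":-0.1},
  ],
)

```text
time: 36.8
tool_pos: [0.4276, -0.1642, -0.029]
tool_rot: [3.141, 0.0, 1.748]
contact_force: [-1.0, 0.0, -1.3]
opening: 0.0506
grip_force: 0.0
```

Still free of the table, so 3 mm more while watching the force.

step_arm(
  increments=[
    {"delta_pos":[0,0,0.1],"dr":[0,0,0],"fingers":-0.1},
    {"delta_pos":[0,0,0.2],"dr":[0,0,0],"fingers":-0.1},
    {"delta_pos":[0,0,0.3],"dr":[0,0,0],"fingers":-0.1},
    {"delta_pos":[0,0,0.3],"dr":[0,0,0],"fingers":-0.1},
    {"delta_pos":[0,0,0.3],"dr":[0,0,0],"fingers":-0.1},
  ],
)

```text
time: 37.42
tool_pos: [0.4275, -0.1641, -0.032]
tool_rot: [3.142, -0.0, 1.748]
contact_force: [0.3, -0.3, -0.4]
opening: 0.0505
grip_force: 0.0
```

step_arm(
  increments=[
    {"delta_pos":[0,0,0],"dr":[0,0,0],"fingers":1},
    {"delta_pos":[0,0,0],"dr":[0,0,0],"fingers":1},
    {"delta_pos":[0,0,0],"dr":[0,0,0],"fingers":1},
    {"delta_pos":[0,0,0],"dr":[0,0,0],"fingers":1},
    {"delta_pos":[0,0,0],"dr":[0,0,0],"fingers":1},
  ],
  newtons=20,
)

```text
time: 38.05
tool_pos: [0.4275, -0.1642, -0.032]
tool_rot: [3.141, -0.0, 1.748]
contact_force: [0.2, -0.2, 0.9]
opening: 0.0158
grip_force: 20.0
```

step_arm(
  increments=[
    {"delta_pos":[0,0,0],"dr":[0,0,0],"fingers":1},
    {"delta_pos":[0,0,0],"dr":[0,0,0],"fingers":1},
    {"delta_pos":[0,0,0],"dr":[0,0,0],"fingers":1},
    {"delta_pos":[0,0,0],"dr":[0,0,0],"fingers":1},
    {"delta_pos":[0,0,0],"dr":[0,0,0],"fingers":1},
  ],
)

```text
time: 38.67
tool_pos: [0.4275, -0.1642, -0.032]
tool_rot: [3.141, -0.0, 1.748]
contact_force: [0.1, -0.8, 0.7]
opening: 0.0161
grip_force: 20.0
```

```bash
python3 - <<'E'
from h import *
plan((.4275,-.1641,.09,100.2),(.47,.02,.09,107),(.4975,.2036,.09,115))
E
```

```text
(0.47, 0.02, 0.09, 107) dpos [17.37  7.44 -0.  ] drz -6.8
(0.4975, 0.2036, 0.09, 115) dpos [16.75  8.   -0.  ] drz -8
```

step_arm(
  increments=[
    {"delta_pos":[0,0,-1],"dr":[0,0,0],"fingers":1},
    {"delta_pos":[0,0,-4],"dr":[0,0,0],"fingers":1},
    {"delta_pos":[0,0,-8],"dr":[0,0,0],"fingers":1},
    {"delta_pos":[0,0,-11],"dr":[0,0,0],"fingers":1},
    {"delta_pos":[0,0,-12.2],"dr":[0,0,0],"fingers":1},
  ],
)

```text
time: 39.3
tool_pos: [0.4282, -0.1645, 0.092]
tool_rot: [3.139, 0.002, 1.749]
contact_force: [-0.4, -0.6, -1.3]
opening: 0.0156
grip_force: 20.0
```

step_arm(
  increments=[
    {"delta_pos":[1,0.4,0],"dr":[0,0,-0.4],"fingers":1},
    {"delta_pos":[4,1.7,0],"dr":[0,0,-1.6],"fingers":1},
    {"delta_pos":[8.5,3.6,0],"dr":[0,0,-3.3],"fingers":1},
    {"delta_pos":[13,5.6,0],"dr":[0,0,-5.1],"fingers":1},
    {"delta_pos":[17.4,7.4,0],"dr":[0,0,-6.8],"fingers":1},
  ],
)

```text
time: 39.92
tool_pos: [0.4687, 0.0224, 0.0885]
tool_rot: [-3.139, -0.001, 1.868]
contact_force: [1.1, -0.8, -0.8]
opening: 0.0155
grip_force: 20.0
```

step_arm(
  increments=[
    {"delta_pos":[4.3,2,0],"dr":[0,0,-2],"fingers":1},
    {"delta_pos":[8.6,4.1,0],"dr":[0,0,-4],"fingers":1},
    {"delta_pos":[12.5,6,0],"dr":[0,0,-6],"fingers":1},
    {"delta_pos":[15.6,7.5,0],"dr":[0,0,-7.5],"fingers":1},
    {"delta_pos":[16.7,8,0],"dr":[0,0,-8],"fingers":1},
  ],
)

```text
time: 40.55
tool_pos: [0.496, 0.2052, 0.0882]
tool_rot: [-3.139, -0.001, 2.01]
contact_force: [0.1, -0.2, -0.8]
opening: 0.0162
grip_force: 20.0
```

step_arm(
  increments=[
    {"delta_pos":[0,0.1,0],"dr":[-1,0,0],"fingers":1},
    {"delta_pos":[0,0.1,0],"dr":[-2,0,0],"fingers":1},
    {"delta_pos":[0,0.1,0],"dr":[-3,0,0],"fingers":1},
    {"delta_pos":[0,0.1,0],"dr":[-3,0,0],"fingers":1},
    {"delta_pos":[0,0.1,0],"dr":[-3,0,0],"fingers":1},
  ],
)

```text
time: 41.18
tool_pos: [0.4984, 0.2033, 0.0903]
tool_rot: [3.089, 0.0, 2.006]
contact_force: [-0.1, -0.1, -1.3]
opening: 0.0157
grip_force: 20.0
```

```bash
python3 - <<'E'
from h import *
import cv2
o=robot.observe();print(o['time'],o['tool_pos'],np.degrees(o['tool_rot']),o['opening'])
a=viewer.read_camera("side")[90:290,150:400,::-1]
cv2.imwrite("pics/s8.png",cv2.convertScaleAbs(cv2.resize(a,None,fx=3,fy=3,interpolation=cv2.INTER_CUBIC),alpha=1.5))
E
```

```text
41.175 [0.49843054 0.20327955 0.09025761] [1.76972128e+02 4.53854073e-03 1.14936753e+02] 0.015749827893907248
```

View pics/s8.png

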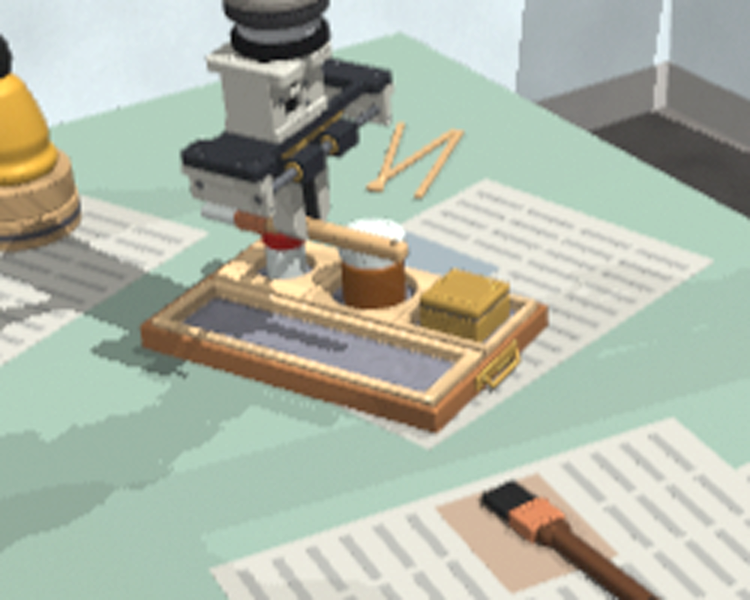

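The tin sits square in its well at (465,300), and the brush hangs level over the trough. Lowering it vertically, with the lateral compensation for the 3° tilt.

step_arm(
  increments=[
    {"delta_pos":[0,-0.1,2],"dr":[0,0,0],"fingers":1},
    {"delta_pos":[0,-0.3,5],"dr":[0,0,0],"fingers":1},
    {"delta_pos":[0,-0.4,7.5],"dr":[0,0,0],"fingers":1},
    {"delta_pos":[0,-0.5,9.1],"dr":[0,0,0],"fingers":1},
    {"delta_pos":[0,-0.5,9.6],"dr":[0,0,0],"fingers":1},
  ],
)

```text
time: 41.85
tool_pos: [0.4978, 0.2035, -0.0071]
tool_rot: [3.091, -0.0, 2.007]
contact_force: [-0.6, -0.2, -1.0]
opening: 0.0156
grip_force: 20.0
```

step_arm(
  increments=[
    {"delta_pos":[0,0,0.2],"dr":[0,0,0],"fingers":1},
    {"delta_pos":[0,0,0.4],"dr":[0,0,0],"fingers":1},
    {"delta_pos":[0,0,0.6],"dr":[0,0,0],"fingers":1},
    {"delta_pos":[0,0,0.8],"dr":[0,0,0],"fingers":1},
    {"delta_pos":[0,0,0.9],"dr":[0,0,0],"fingers":1},
  ],
)

```text
time: 42.48
tool_pos: [0.4987, 0.2039, -0.0151]
tool_rot: [3.089, -0.0, 2.007]
contact_force: [-0.5, -0.6, 0.1]
opening: 0.016
grip_force: 20.0
```

step_arm(
  increments=[
    {"delta_pos":[0,0,0.08],"dr":[0,0,0],"fingers":1},
    {"delta_pos":[0,0,0.15],"dr":[0,0,0],"fingers":1},
    {"delta_pos":[0,0,0.22],"dr":[0,0,0],"fingers":1},
    {"delta_pos":[0,0,0.22],"dr":[0,0,0],"fingers":1},
    {"delta_pos":[0,0,0.22],"dr":[0,0,0],"fingers":1},
  ],
)

```text
time: 43.1
tool_pos: [0.4988, 0.204, -0.0172]
tool_rot: [3.089, -0.0, 2.007]
contact_force: [-0.1, -0.2, 1.0]
opening: 0.0158
grip_force: 20.0
```

The brush is within about 1 mm of the floor. Opening slightly, still inside the trough, then lifting.

step_arm(
  increments=[
    {"delta_pos":[0,0,0.05],"dr":[0,0,0],"fingers":1},
    {"delta_pos":[0,0,0.05],"dr":[0,0,0],"fingers":0.55},
    {"delta_pos":[0,0,0.05],"dr":[0,0,0],"fingers":0.45},
    {"delta_pos":[0,0,0.05],"dr":[0,0,0],"fingers":0.45},
    {"delta_pos":[0,0,0.05],"dr":[0,0,0],"fingers":0.45},
  ],
)

```text
time: 43.72
tool_pos: [0.4988, 0.2039, -0.0179]
tool_rot: [3.089, -0.0, 2.007]
contact_force: [-0.8, 0.3, -0.5]
opening: 0.0252
grip_force: 0.0
```

step_arm(
  increments=[
    {"delta_pos":[0,0,-0.3],"dr":[0,0,0],"fingers":0.45},
    {"delta_pos":[0,0,-1.2],"dr":[0,0,0],"fingers":0.45},
    {"delta_pos":[0,0.1,-3],"dr":[0,0,0],"fingers":0.45},
    {"delta_pos":[0,0.3,-7],"dr":[0,0,0],"fingers":0.45},
    {"delta_pos":[0,0.6,-12],"dr":[0,0,0],"fingers":0.45},
  ],
)

```text
time: 44.35
tool_pos: [0.4979, 0.2036, 0.1035]
tool_rot: [3.091, -0.0, 2.007]
contact_force: [1.1, -0.0, 0.2]
opening: 0.0251
grip_force: 0.0
```

step_arm(
  increments=[
    {"delta_pos":[-5,-3,-1],"dr":[0,0,0],"fingers":0.45},
    {"delta_pos":[-10,-6,-2],"dr":[0,0,0],"fingers":0.45},
    {"delta_pos":[-15,-9,-3],"dr":[0,0,0],"fingers":0.45},
    {"delta_pos":[-20,-11,-4],"dr":[0,0,0],"fingers":0.45},
    {"delta_pos":[-22,-11,-4],"dr":[0,0,0],"fingers":0.45},
  ],
)

```text
time: 44.98
tool_pos: [0.4904, -0.0456, 0.138]
tool_rot: [3.087, 0.002, 2.003]
contact_force: [1.3, 0.2, 0.1]
opening: 0.0253
grip_force: 0.0
```

```bash
python3 - <<'E'
from h import *
import cv2
o=robot.observe();print(o['time'],o['tool_pos'],o['opening'])
a=viewer.read_camera("side")[140:250,180:345,::-1];b=viewer.read_camera("top")[155:290,135:300,::-1]
c=[cv2.resize(i,(400,int(i.shape[0]*400/165)),interpolation=cv2.INTER_CUBIC) for i in(a,b)]
H=max(i.shape[0] for i in c);c=[cv2.copyMakeBorder(i,0,H-i.shape[0],0,0,0) for i in c]
cv2.imwrite("pics/s9.png",cv2.convertScaleAbs(np.hstack(c),alpha=1.5))
E
```

```text
44.975 [ 0.49042269 -0.04559418  0.13797717] 0.025318377165725287
```

View pics/s9.png

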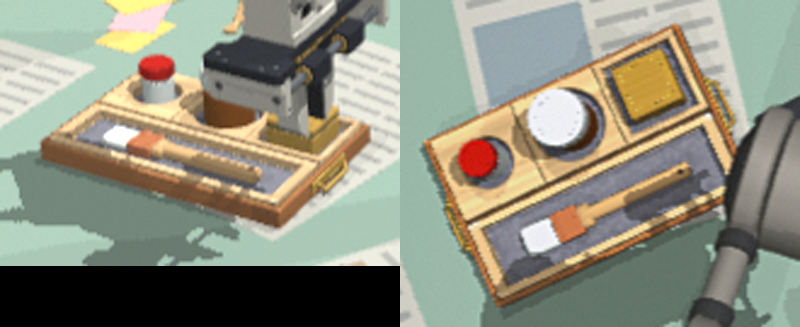

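The top view shows the jar, pot and tin each inside its own well, and the brush lying flat and lengthwise in the trough. The gripper is clear of everything.

```bash
python3 -c "
from cell import robot
print(robot.hand_in())"
```

```text
the job is handed in; nothing more can be done
None
```

I packed the jar, pot, tin and brush into the tray in the order asked and left the lacquer jar and lacquer brush untouched; the job was handed in at about 45 s, and hand-in returned no verdict.

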